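Rack the seasoning jar, close it with its double lid, and hold off the outer lid

ROBOT

A 6-joint arm with a two-finger parallel gripper is mounted at the origin on the work surface. World frame = base frame: x ahead of the robot, y to its left, z up, the work surface at z = 0. Lengths are in mm, angles in degrees, forces in N, time in s.
With the tool pointing down it reaches from about 350 to 850 mm from the base axis. Payload 8.1 kg.
Tool frame: the origin (TCP) lies between the finger pads; the fingertips stand 22 mm ahead of it and the grasp point (between the pads) lies 3 mm ahead of it; z points along the fingers, y is the direction in which the jaws open and shut (so a half turn about z gives the same grasp; the last joint's range is limited). The gripper opens to 85 mm and grips with 20 to 120 N. Pads are 22 mm wide; open, the fingers measure 114 mm over their backs; the gripper's body (76 mm by 85 mm) begins 54 mm behind the grasp point. The pads swing forward as they close: fully open they stand 13 mm farther back than shut.
Start: joints at [-79.034, 7.471, 85.268, -0, 87.261, -4.893], TCP at [163.988, -577.16, 253.292] pointing down, gripper open.
Joint ranges: [-169.43, 169.43], [-51.17, 129.36], [1.28, 143.12], [-76.62, 256.62], [0, 156.53], [-152.29, 152.29]. Speed limits (degrees/s): [136.94, 136.94, 159.86, 180, 180, 180].

INTERFACE

Orientations are given as [roll, pitch, yaw] about the fixed x, y, z axes, in that order (R = Rz(yaw) Ry(pitch) Rx(roll)).
In Python, from bench import r gives the robot as it stands.
- The arm moves only by the tool drive_tool, never from a script. Its argument "moves" is a list of rows, each a list of 2 entries, a list of its own where there are three numbers: the shift along the world's x, y, z in mm, then the turn about the world's z in degrees. A call has exactly 8 rows; each row is the pose to reach, as a shift and turn from the pose commanded when the call began; what a row does not reach only later rows make up. A row lasts 1/12 s, in which the tool goes at most 41.7 mm and 7.16 degrees, less where a joint would pass 70% of its speed; a pose out of reach is approached as far as the arm can. A call with a gripper value outside its range is refused whole. "fingers" is the finger opening in mm, from 0 to 85.4, set as the call begins (left out, the last holds). The fingers move at their own pace and stop on an object; "squeeze" is the grip in N (left out, the last holds). Time passes only in rows, so rows that repeat a pose let the fingers close, or fill a call up. It gives the time, the measured TCP pose, the force and the opening at its end, in the units of the state.
- r.sense(): the state, without advancing time (a new reading comes with each control period).
- r.snapshot(name): name is "scene" or "top"; returns a dict with "pixels" (384x512x3 uint8, red, green, blue), "camera_matrix" (3x3 intrinsics, pixels), "xyz" and "orientation" of the camera in the world. Camera axes: x right, y down, z forward; pixel columns grow to the right and rows downward; lengths in mm; the calibration is good to about 2 mm. A picture is of the moment at which its call begins. There is no depth.
- r.hand_in(): hands the job in, once; it reports no verdict.
The state is a dict: "time": time; "joint_pos": joint angles; "qd": joint speeds; "joint_efforts": joint torques, N m; "tool_pos": TCP position; "tcp_rot": TCP orientation; "ft_force": force on the tool from outside, world axes, zero at the start; "wrist_torque": the same for the moment, N m; "finger_gap": finger opening in mm.
Only numpy, scipy, OpenCV 4.12 (cv2) and the standard library are available. Lean on these libraries where they do the work, as an engineer would, in place of code of your own. Each camera call takes 0.05 s, during which the arm holds its last target.

TASK

First stand the blue jar fully down and upright in the holder of its own colour and let it go; then carry the nested lid set over by the inner lid's blue knob (this carries both lids), lower it onto the jar until it is closed, without dropping it, and let go. Then take the outer lid alone by its orange collar, lift it straight up until it is well clear above the knob (about 10 cm), and finish while still holding it there, level and still, with the inner lid left undisturbed, closing the jar. Do not drop the jar, and leave the yellow jar, shaker, bowl and bottle alone.

Things in the scene. Friction and masses are not known exactly. Their poses are not given: they have to be found in the camera images.
- blue_jar: empty round blue plastic jar, open at the top, 60 mm outer diameter, 52 mm inner diameter, 75 mm high, about 0.25 kg, standing on the table at the start; origin at the centre of its underside, z up its axis. Grasp it across its outside near the top
- jar_rim (a point): centre of the blue jar's mouth, level with its rim, 75 mm above its underside; z up the jar's axis
- blue_holder: fixed blue block 98 x 98 x 24 mm on a thin wooden board, in a row with a yellow and a red one (any order, 116 mm apart along the block's y axis). In its top a round well, 68 mm diameter, 16 mm deep, edge chamfered 3 mm. Origin: centre of the block's underside; well floor 8 mm and top 24 mm above it; x across the row, z up. The blue jar belongs in this well
- red_holder: fixed red holder of the same shape, empty, for another jar; origin at the centre of its underside
- yellow_holder: fixed yellow holder of the same shape, in which the yellow jar stands; origin at the centre of its underside
- inner_lid: white inner lid, 70 g: disc 58 mm diameter, 6 mm thick, lies on the jar's rim; plug below it 46 mm diameter, 10 mm long (3 mm play in the jar); blue upright knob above, 16 mm diameter, top 66 mm above the origin. Origin: centre of the disc's underside (level with jar_rim when closed), z up. Starts in a fixed wooden ring rest (72 mm diameter, 16 mm high), with the outer lid on it
- knob_top (a point): centre of the top of the inner lid's blue knob, 66 mm above the inner lid's origin. The knob stands out 34 mm above the outer lid's collar; pinch it there from above, with the fingertips above the collar, to carry both lids
- outer_lid: aluminium outer lid, 70-120 g, loose on the inner lid: disc 68 mm diameter, 4 mm thick, 4 mm rim below it (2.5 mm play round the inner disc), and a central orange tube (collar), 35 mm outer, 24 mm inner diameter, from 4 to 26 mm above the origin; the knob passes through it, its top 60 mm above this origin. Origin: centre of the disc's underside (6 mm above the inner lid's when nested), z up
- collar_top (a point): centre of the top edge of the outer lid's orange collar, 26 mm above the outer lid's origin
- yellow_jar: closed yellow jar with a white cap, 62 mm diameter, 87 mm high, in the yellow holder; origin at the centre of its underside; leave it alone
- shaker: amber glass pepper shaker with a steel cap, 40 mm diameter, 63 mm high; origin at the centre of its underside; leave it alone
- bowl: white bowl, 170 mm across, 65 mm high; origin at the centre of its underside; leave it alone
- bottle: clear bottle with a teal cap, 66 mm diameter, 200 mm high; origin at the centre of its underside; leave it alone

How it is judged (in metres and radians):
On the way, in this order (a step that is already met when the one before it is completed fails the run):
1. the blue jar stands fully down and upright in the blue holder, let go (horizontal distance between blue_jar and blue_holder below 0.007 m and z of blue_jar in the frame of blue_holder below 0.011 m and angle between blue_jar's own z axis and vertical below 0.06 rad and contact force between the fingers and blue_jar below 0.1 N and linear speed of blue_jar below 0.03 m/s), for 0.2 s.
2. the nested lid set closes the jar, both lids seated and let go (horizontal distance between blue_jar and blue_holder below 0.007 m and z of blue_jar in the frame of blue_holder below 0.011 m and angle between each of blue_jar, inner_lid's own z axis and vertical below 0.06 rad and horizontal distance between inner_lid and jar_rim below 0.006 m and z of inner_lid in the frame of jar_rim between -0.003 and 0.003 m and horizontal distance between outer_lid and inner_lid below 0.006 m and z of outer_lid in the frame of inner_lid below 0.009 m and contact force between the fingers and inner_lid below 0.1 N and contact force between the fingers and outer_lid below 0.1 N and linear speed of inner_lid below 0.03 m/s), for 0.2 s.
At the end, for the whole second after the job is handed in: Blue jar seated in the blue holder (7 mm, 0.06 rad); inner lid untouched and closing it (6 mm sideways, 3 mm height, 0.06 rad); outer lid held still by the fingers alone, level within 0.25 rad, 70 mm or more above the inner lid, within 60 mm sideways (horizontal distance between blue_jar and blue_holder below 0.007 m and z of blue_jar in the frame of blue_holder below 0.011 m and angle between each of blue_jar, inner_lid's own z axis and vertical below 0.06 rad and horizontal distance between inner_lid and jar_rim below 0.006 m and z of inner_lid in the frame of jar_rim between -0.003 and 0.003 m and contact force between each of the fingers, outer_lid and inner_lid below 0.1 N and contact force between each of the fingers, outer_lid and blue_jar below 0.1 N and z of outer_lid in the frame of inner_lid above 0.07 m and angle between outer_lid's own z axis and vertical below 0.25 rad and linear speed of each of outer_lid, inner_lid below 0.03 m/s and contact force between the fingers and outer_lid above 0.5 N and contact force between outer_lid and yellow_jar below 0.1 N and horizontal distance between outer_lid and inner_lid below 0.06 m); the arm keeps its last pose, push and grip.
It fails at once if the yellow jar, shaker, bowl or bottle is moved more than 30 mm (distance of any of yellow_jar, shaker, bowl, bottle from where it was at the start of the episode above 0.03 m).
It fails at once if the outer lid comes off the inner lid while the inner lid does not close the blue jar in its holder (z of outer_lid in the frame of inner_lid above 0.02 m and not ((horizontal distance between inner_lid and jar_rim below 0.006 m and z of inner_lid in the frame of jar_rim between -0.003 and 0.003 m and angle between inner_lid's own z axis and vertical below 0.06 rad) and (horizontal distance between blue_jar and blue_holder below 0.007 m and z of blue_jar in the frame of blue_holder below 0.011 m and angle between blue_jar's own z axis and vertical below 0.06 rad))).
It fails at once if a lid is dropped (falls free faster than 0.4 m/s) ((linear speed of inner_lid above 0.4 m/s and contact force between the fingers and inner_lid below 0.1 N) or ((linear speed of outer_lid above 0.4 m/s and contact force between the fingers and outer_lid below 0.1 N) and contact force between the fingers and inner_lid below 0.1 N)).
It fails at once if the blue jar is dropped (falls free faster than 0.4 m/s) (linear speed of blue_jar above 0.4 m/s and contact force between the fingers and blue_jar below 0.1 N).
It also fails if it takes over 61 s, if anything falls off the work surface, if the arm or the gripper's body presses on something with over 40 N, if the wrist force passes 120 N, or if a joint passes its speed limit or range.

## Working session

There is one attempt and no reset: what is moved stays moved. The work goes in short steps, Python scripts to look and compute and a tool call to move; the robot and the scene stay as the last step left them, time stands still between calls to the robot, and variables do not carry over. Pictures are saved under pics/ and viewed, and the job is handed in when it is done.

Besides the shell and the picture viewer there is one more tool, called after "Call:" as name(argument=value, ...) on one line, values as JSON. drive_tool: Moves the arm, as the interface text tells. Its arguments: {"type":"object","properties":{"moves":{"type":"array","items":{"type":"array"}},"fingers":{"type":"number"},"squeeze":{"type":"number"}},"required":["moves"]}

```bash
ls; mkdir -p pics
python3 - <<'E'
from bench import r
import cv2
print(r.sense())
for n in ("scene","top"):
    s=r.snapshot(n); print(n,s["camera_matrix"],s["xyz"],s["orientation"])
    cv2.imwrite(f"pics/{n}0.png",cv2.cvtColor(s["pixels"],cv2.COLOR_RGB2BGR))
E
```

```text
pics
{'time': 0.0, 'joint_pos': array([-7.90336217e+01,  7.51681611e+00,  8.53301918e+01, -1.07805302e-03,
        8.72592991e+01, -4.89237755e+00]), 'qd': array([ 0.10208096,  0.0254928 , -0.02240563, -0.08221371,  0.07128656,
       -0.02644531]), 'joint_efforts': array([-3.35264040e-04, -5.69392848e+01, -5.00558782e+01, -3.03600773e-04,
        1.47340778e-02, -2.10132106e-05]), 'tool_pos': array([ 163.88596696, -576.65979804,  252.21781977]), 'tcp_rot': array([-1.79893988e+02, -7.99352411e-03,  1.58588010e+01]), 'ft_force': array([ 0.80663283, -0.70201938,  0.39422477]), 'wrist_torque': array([-0.00483809, -0.02423871, -0.0193244 ]), 'finger_gap': 85.30652113164261}
scene [[440.49274916   0.         247.70915992]
 [  0.         440.49274916 197.99509196]
 [  0.           0.           1.        ]] [1479.37154722 -138.44878687  921.70435215] [-132.18679491   -0.308482     83.72863977]
top [[434.90239409   0.         256.95056189]
 [  0.         434.90239409 191.08995162]
 [  0.           0.           1.        ]] [ 356.84549701    4.10228958 1402.48615571] [-172.85068945   -0.792046    -88.84121864]
```

View pics/scene0.png

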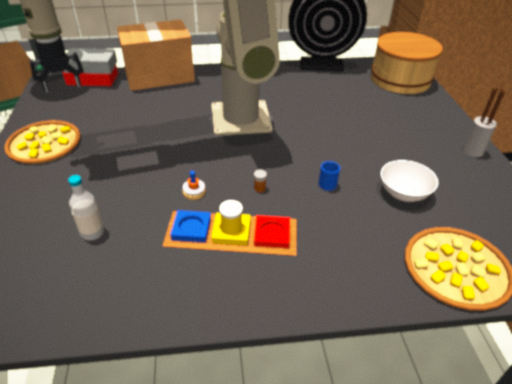

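View pics/top0.png

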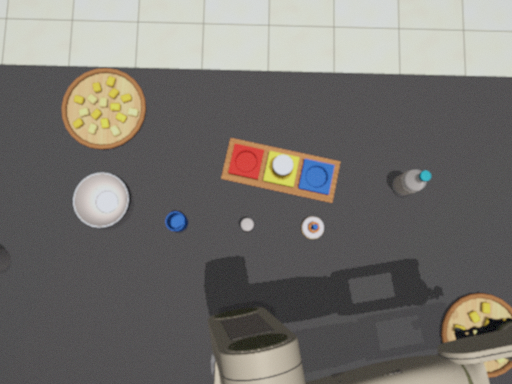

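Scene view: blue jar at about (329,176), lid set (193,188), shaker (260,181), blue holder (191,226). Top view: jar (176,222), lids (313,227), blue holder (317,177), yellow holder between blue and red.

```bash
cat > h.py <<'E'
import numpy as np, cv2
from scipy.spatial.transform import Rotation as R
def snap(r,n):
    s=r.snapshot(n); s["Rm"]=R.from_euler("xyz",s["orientation"],degrees=True).as_matrix(); s["n"]=n
    return s
def ray(s,uv):
    K=s["camera_matrix"]; d=s["Rm"]@np.linalg.solve(K,[uv[0],uv[1],1.0]); return np.array(s["xyz"]),d/np.linalg.norm(d)
def onplane(s,uv,z):
    o,d=ray(s,uv); return o+d*(z-o[2])/d[2]
def tri(s1,u1,s2,u2):
    o1,d1=ray(s1,u1);o2,d2=ray(s2,u2)
    A=np.stack([d1,-d2],1); t=np.linalg.lstsq(A,o2-o1,rcond=None)[0]
    p,q=o1+t[0]*d1,o2+t[1]*d2
    return (p+q)/2,np.linalg.norm(p-q)
def proj(s,p):
    c=s["Rm"].T@(np.array(p)-s["xyz"]); k=s["camera_matrix"]@c; return k[:2]/k[2]
def blobs(s,lo,hi,minA=15,roi=None):
    hsv=cv2.cvtColor(s["pixels"],cv2.COLOR_RGB2HSV); m=cv2.inRange(hsv,np.array(lo),np.array(hi))
    if roi: 
        k=np.zeros_like(m); k[roi[1]:roi[3],roi[0]:roi[2]]=255; m&=k
    n,l,st,c=cv2.connectedComponentsWithStats(m)
    return m,[(st[i].tolist(),c[i].round(2).tolist(),) for i in range(1,n) if st[i,4]>=minA]
def crop(s,x0,y0,x1,y1,f,name):
    c=cv2.cvtColor(s["pixels"],cv2.COLOR_RGB2BGR)[y0:y1,x0:x1]
    cv2.imwrite(name,cv2.resize(c,None,fx=f,fy=f,interpolation=cv2.INTER_NEAREST))
E
python3 - <<'E'
from bench import r
from h import *
for n in("scene","top"):
    s=snap(r,n)
    m,b=blobs(s,(100,120,40),(130,255,255),6)
    print(n,"blue",b)
    m,b=blobs(s,(5,150,120),(18,255,255),6); print("orange",[x for x in b if 150<x[1][0]<345])
    if n=="scene": crop(s,150,150,350,260,4,"pics/sc1.png")
    else: crop(s,150,130,350,250,4,"pics/tc1.png")
E
```

```text
scene blue [([319, 161, 22, 30, 520], [328.82, 175.12]), ([190, 170, 5, 12, 43], [192.23, 174.95]), ([171, 210, 39, 32, 1025], [190.62, 225.35])]
orange [([120, 21, 74, 69, 3255], [159.34, 59.15]), ([188, 178, 11, 11, 70], [192.96, 183.44]), ([191, 194, 12, 5, 21], [196.81, 196.62]), ([163, 211, 134, 45, 1498], [238.82, 240.71])]
top blue [([299, 160, 35, 34, 875], [315.9, 176.41]), ([165, 211, 23, 21, 366], [175.75, 221.08]), ([312, 225, 5, 4, 14], [314.21, 226.64])]
orange [([229, 143, 35, 21, 62], [243.31, 149.52]), ([228, 165, 2, 9, 10], [228.4, 169.4]), ([236, 175, 17, 4, 17], [244.0, 176.47]), ([254, 174, 5, 6, 9], [256.78, 177.33]), ([309, 225, 2, 5, 6], [309.33, 227.17])]
```

View pics/sc1.png

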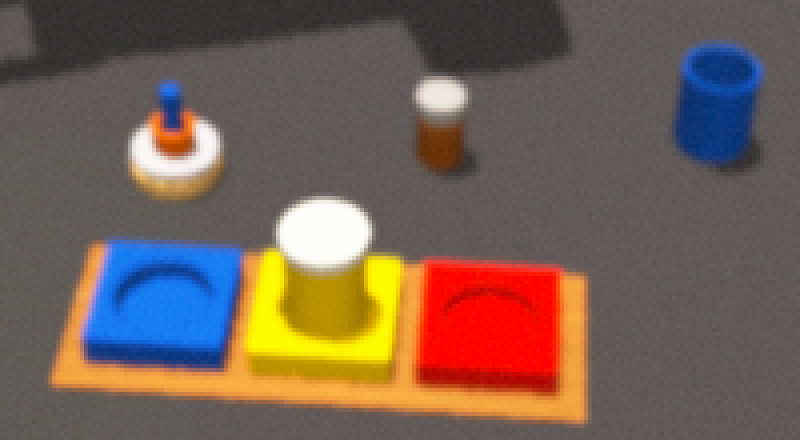

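View pics/tc1.png

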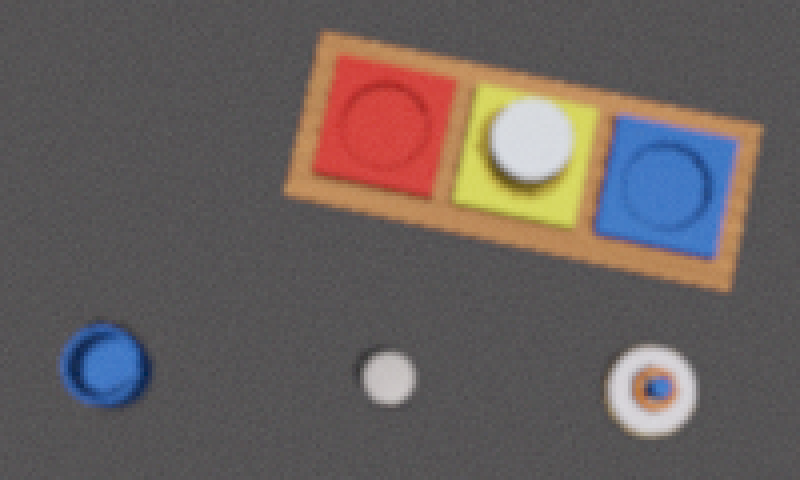

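```bash
cat >> h.py <<'E'
def subcontour(s,x0,y0,x1,y1,fn,thr,f=8):
    """contours (full-image pixel coords) of fn(img)>thr in a ROI upsampled f times"""
    c=s["pixels"][y0:y1,x0:x1].astype(np.float32)
    g=fn(c).astype(np.float32); g=cv2.GaussianBlur(g,(0,0),0.6)
    h,w=g.shape; g=cv2.resize(g,(w*f,h*f),interpolation=cv2.INTER_CUBIC)
    m=(g>thr).astype(np.uint8)
    cs,_=cv2.findContours(m,cv2.RETR_CCOMP,cv2.CHAIN_APPROX_NONE)
    cs=sorted(cs,key=cv2.contourArea,reverse=True)
    return [((c[:,0,:]+0.5)/f-0.5+[x0,y0]) for c in cs if cv2.contourArea(c)>f*f*3]
blue=lambda c:c[...,2]-c[...,0]
def circ(P,rad):
    from scipy.optimize import least_squares
    c0=P[:,:2].mean(0)
    q=least_squares(lambda c:np.hypot(*(P[:,:2]-c).T)-rad,c0,loss="soft_l1"); return q.x,np.sqrt(np.mean(q.fun**2))
def freecirc(P):
    from scipy.optimize import least_squares
    c0=[*P[:,:2].mean(0),30]
    q=least_squares(lambda c:np.hypot(*(P[:,:2]-c[:2]).T)-c[2],c0,loss="soft_l1"); return q.x,np.sqrt(np.mean(q.fun**2))
E
cat > m1.py <<'E'
from bench import r
from h import *
S=snap(r,"scene");T=snap(r,"top")
# jar
ct=subcontour(T,155,200,200,245,blue,45); cs=subcontour(S,308,150,352,200,blue,40)
print("jar contours",[len(c) for c in ct],[len(c) for c in cs])
a=ct[0];b=cs[0]
print("top bbox",a.min(0),a.max(0),"scene bbox",b.min(0),b.max(0))
# rim: top view: points on the left half
P=np.array([onplane(T,p,75) for p in a]); 
Pl=P[P[:,1]>P[:,1].max()-30]; print("top rim z75 fixed R",circ(Pl,30),"free",freecirc(Pl))
Pb=np.array([onplane(T,p,0) for p in a]); Pr=Pb[Pb[:,1]<Pb[:,1].min()+20]; print("top base z0",circ(Pr,30))
Q=np.array([onplane(S,p,75) for p in b]); Ql=Q[Q[:,0]<Q[:,0].min()+30];print("scene rim z75",circ(Ql,30),"free",freecirc(Ql))
Q0=np.array([onplane(S,p,0) for p in b]); Qn=Q0[Q0[:,0]>Q0[:,0].max()-25];print("scene base z0",circ(Qn,30))
# holder
ct=subcontour(T,290,150,345,205,blue,60); cs=subcontour(S,160,200,225,250,blue,60)
for nm,s,c in(("top",T,ct),("scene",S,cs)):
    print(nm,[len(x) for x in c])
    hull=cv2.convexHull(c[0].astype(np.float32)); ap=cv2.approxPolyDP(hull,2,True)[:,0]; print(ap.round(1).tolist())
    for z in (24,30): 
        Pz=np.array([onplane(s,p,z)[:2] for p in c[0]],np.float32); print(z,cv2.minAreaRect(Pz))
# knob
ct=subcontour(T,305,218,325,238,blue,20); cs=subcontour(S,184,164,202,186,blue,30)
print("knob top",[(x.min(0).round(2),x.max(0).round(2),x.mean(0).round(2)) for x in ct]); print("scene",[(x.min(0).round(2),x.max(0).round(2)) for x in cs])
E
python3 m1.py
```

```text
jar contours [492] [653]
top bbox [164.3125 210.1875] [186.8125 231.3125] scene bbox [318.1875 159.9375] [340.6875 190.5625]
top rim z75 fixed R (array([427.17375787, 239.13539675]), np.float64(0.7444821404261319)) free (array([427.25332874, 237.17196746,  31.6087244 ]), np.float64(0.24381786032639324))
top base z0 (array([428.13616878, 241.94204297]), np.float64(0.6856060217126402))
scene rim z75 (array([428.50329115, 239.5439983 ]), np.float64(0.6922302096443649)) free (array([430.25548737, 239.47367847,  31.4540946 ]), np.float64(0.37782184566514837))
scene base z0 (array([429.85206317, 240.58022429]), np.float64(0.7342652283173862))
top [906]
[[304.3999938964844, 159.3000030517578], [333.20001220703125, 165.3000030517578], [327.3999938964844, 193.3000030517578], [299.20001220703125, 187.60000610351562]]
24 ((582.5430297851562, -200.25753784179688), (97.08122253417969, 97.20773315429688), 78.85450744628906)
30 ((581.560546875, -199.36807250976562), (96.65867614746094, 96.78461456298828), 78.8544921875)
scene [975]
[[177.1999969482422, 209.60000610351562], [209.6999969482422, 211.8000030517578], [203.89999389648438, 240.6999969482422], [172.3000030517578, 238.39999389648438], [170.6999969482422, 232.1999969482422]]
24 ((589.9410400390625, -199.4014892578125), (100.62709045410156, 119.66852569580078), 79.18888854980469)
30 ((595.8856811523438, -198.99404907226562), (99.95450592041016, 118.8687515258789), 79.18892669677734)
knob top [(array([311.56, 224.06]), array([317.19, 228.94]), array([314.4 , 226.49]))]
scene [(array([188.44, 169.31]), array([195.31, 181.19]))]
```

Run:
```python
from bench import r
from h import *
S=snap(r,"scene");T=snap(r,"top")
a=T["pixels"][215:242,298:330]; b=S["pixels"][165:205,178:210]
ims=[cv2.resize(cv2.cvtColor(x,cv2.COLOR_RGB2BGR),(380,int(380*x.shape[0]/x.shape[1])),interpolation=cv2.INTER_CUBIC) for x in(a,b)]
H=max(i.shape[0] for i in ims)
cv2.imwrite("pics/lid1.png",np.hstack([cv2.copyMakeBorder(i,0,H-i.shape[0],0,5,0) for i in ims]))
```

```text
(no output)
```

View pics/lid1.png

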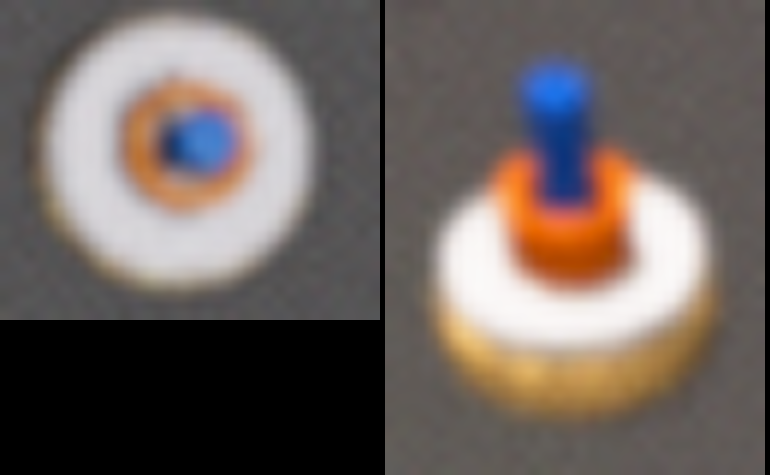

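Run:
```python
from bench import r
from h import *
S=snap(r,"scene");T=snap(r,"top")
def z(u,s): return tuple(u)
k,e=tri(S,(191.8,172.1),T,(315.0,226.1)); print("knob tip",k,e)
print("lid at z82 from each",onplane(S,(191.8,172.1),82),onplane(T,(315,226.1),82))
# white disc
wh=lambda c:c.min(-1)
ct=subcontour(T,295,210,332,245,wh,120); cs=subcontour(S,178,170,212,205,wh,130)
for s,c in((T,ct),(S,cs)):
    c=c[0]; P=np.array([onplane(s,p,26) for p in c])
    if s is S: P=P[(P[:,0]>P[:,0].max()-40)]
    print("lid disc",circ(P,34),freecirc(P))
# orange collar outline in top view
og=lambda c:c[...,0]-c[...,2]
for z0 in(48,):
    c=subcontour(T,305,216,325,238,og,40)
    print("collar",[(len(x),x.min(0).round(2),x.max(0).round(2)) for x in c]); P=np.array([onplane(T,p,z0) for p in c[0]]); print(freecirc(P))
# jar rim triangulated from rim ellipse centres
a=T["pixels"][150:205,290:345]; b=S["pixels"][200:250,160:225]
a2=T["pixels"][205:240,158:194]; b2=S["pixels"][154:195,310:350]
ims=[cv2.resize(cv2.cvtColor(x,cv2.COLOR_RGB2BGR),None,fx=q,fy=q,interpolation=cv2.INTER_CUBIC) for x,q in((a,6),(b,6),)]
H=max(i.shape[0] for i in ims)
cv2.imwrite("pics/hold1.png",np.hstack([cv2.copyMakeBorder(i,0,H-i.shape[0],0,5,0) for i in ims]))
ims=[cv2.resize(cv2.cvtColor(x,cv2.COLOR_RGB2BGR),None,fx=q,fy=q,interpolation=cv2.INTER_CUBIC) for x,q in((a2,10),(b2,10),)]
H=max(i.shape[0] for i in ims)
cv2.imwrite("pics/jar1.png",np.hstack([cv2.copyMakeBorder(i,0,H-i.shape[0],0,5,0) for i in ims]))
```

```text
knob tip [ 419.83997117 -189.29661655   77.85005873] 0.8957908020394217
lid at z82 from each [ 425.15898101 -188.602549     82.        ] [ 419.61630122 -189.14099074   82.        ]
lid disc (array([ 418.77785861, -190.17613256]), np.float64(2.363856900527633)) (array([ 418.76318773, -190.10947927,   36.35101475]), np.float64(0.24183211390729475))
lid disc (array([ 431.68554862, -189.10902018]), np.float64(12.298076138986657)) (array([ 445.83951252, -189.5212542 ,   22.86894212]), np.float64(8.777625196466767))
collar [(375, array([307.69, 221.19]), array([318.81, 232.44]))]
(array([ 418.76327436, -188.46379041,   16.53534757]), np.float64(3.886953085407803))
```

View pics/hold1.png

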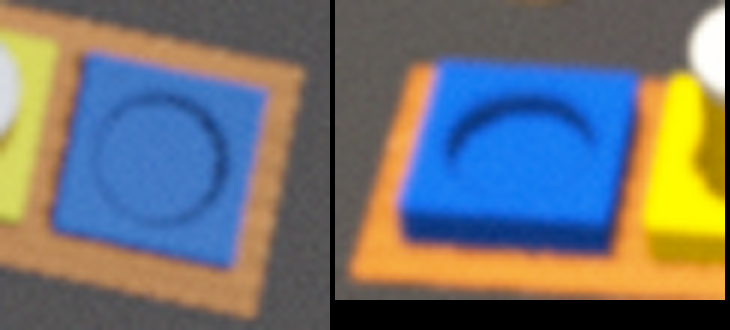

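View pics/jar1.png

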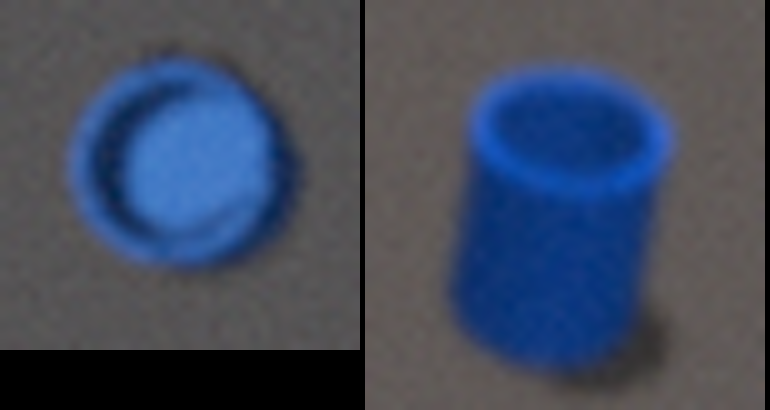

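Run:
```python
from bench import r
from h import *
S=snap(r,"scene");T=snap(r,"top")
print("jar rim",tri(S,(330,166.5),T,(174.6,220.8)))
print("knob",tri(S,(191.8,171.0),T,(315.0,226.1)))
def cross(p):
    p=np.array(p,float); A=np.stack([p[2]-p[0],-(p[3]-p[1])],1); t=np.linalg.solve(A,p[1]-p[0]); return p[0]+t[0]*(p[2]-p[0])
cS=np.array([(105,62),(303,75),(280,223),(65,208)])/6+[160,200]-.5
cT=np.array([(270,90),(82,52),(53,228),(237,268)])/6+[290,150]-.5
# order: scene far-left,far-right,near-right,near-left ; scene left=-y, near=+x. find matching
print("S corners z26",[onplane(S,c,26)[:2].round(1) for c in cS]); print("T corners z26",[onplane(T,c,26)[:2].round(1) for c in cT])
print("centre",tri(S,cross(cS),T,cross(cT)),"well centre z26",onplane(T,(316.2,176),26))
Tc=[onplane(T,c,26) for c in cT]
for i,c in enumerate(cS):
    p=onplane(S,c,26); j=int(np.argmin([np.linalg.norm(p-q) for q in Tc])); print(tri(S,c,T,cT[j]))
# lid disc in scene near edge & collar bottom
dk=lambda c:c[...,2]
c=subcontour(S,178,170,212,205,dk,150)[0]; P=np.array([onplane(S,p,26) for p in c]); Pn=P[P[:,0]>np.percentile(P[:,0],50)]
print(c.min(0),c.max(0),circ(Pn,34),freecirc(Pn))
# red holder well / yellow cap to set row direction
for nm,lo,hi,roi in(("red",(0,150,80),(4,255,255),(220,130,270,190)),):
    m,b=blobs(T,lo,hi,100,roi); print(nm,b,onplane(T,b[0][1],26))
c=subcontour(T,290,150,345,205,blue,60)[0]; print("blue centroid z26",onplane(T,c.mean(0),26))
```

```text
jar rim (array([427.56204954, 239.56875664,  70.91105631]), np.float64(2.1213865378397148))
knob (array([ 419.63839776, -188.83575661,   81.92271973]), np.float64(0.6277625462788059))
S corners z26 [array([ 527.5, -237.9]), array([ 546.7, -142. ]), array([ 643.6, -157. ]), array([ 623.8, -255.4])]
T corners z26 [array([ 621.7, -259.6]), array([ 640.1, -158.3]), array([ 544.3, -143.5]), array([ 525. , -241.8])]
centre (array([ 582.58288044, -199.37119489,   24.04106438]), np.float64(2.4564734904385763)) well centre z26 [ 582.85332852 -200.62016001   26.        ]
(array([ 525.28857644, -240.0812124 ,   24.3333333 ]), np.float64(3.9256943430123807))
(array([ 544.65176087, -142.85705371,   24.15781742]), np.float64(1.694063465650305))
(array([ 640.78201991, -157.87441915,   23.14568414]), np.float64(1.5559507061497666))
(array([ 622.00876903, -257.71395793,   24.60731271]), np.float64(4.197051302500863))
[181.9375 179.6875] [204.6875 194.1875] (array([ 429.32468802, -188.83902704]), np.float64(11.179664862702326)) (array([ 448.67194502, -188.72159978,   18.80703315]), np.float64(8.026582680172512))
red [([229, 144, 34, 35, 879], [245.6, 161.17])] [626.0423405   27.03678987  26.        ]
blue centroid z26 [ 581.93009115 -200.03706381   26.        ]
```

Call:
drive_tool(moves=[[[25,30,0],7],[[50,60,0],14],[[75,90,0],21],[[100,120,0],28],[[125,150,0],35],[[150,180,0],42],[[175,213,0],49],[[200,246,0],56]], fingers=85, squeeze=30)

```text
time: 1.27
tool_pos: [364.8, -329.6, 253.5]
tcp_rot: [180.0, 0.0, 72.2]
ft_force: [1.5, -0.7, -0.5]
finger_gap: 85.0
```

Call:
drive_tool(moves=[[[20,35,0],3],[[40,76,0],7],[[60,117,0],7],[[64,158,0],7],[[64,199,0],7],[[64,240,0],7],[[64,281,0],7],[[64,322,0],7]])

```text
time: 1.93
tool_pos: [427.6, -11.5, 253.6]
tcp_rot: [179.9, -0.0, 78.8]
ft_force: [1.1, 0.5, 0.0]
finger_gap: 84.9
```

Call:
drive_tool(moves=[[[0,41,0],0],[[0,82,0],0],[[0,123,0],0],[[0,164,-10],0],[[0,200,-30],0],[[0,225,-60],0],[[0,240,-90],0],[[0,249,-120],0]])

```text
time: 2.6
tool_pos: [427.8, 237.9, 132.6]
tcp_rot: [179.9, -0.1, 79.0]
ft_force: [0.7, -0.9, -0.3]
finger_gap: 85.1
```

Call:
drive_tool(moves=[[[0,0,-20],0],[[0,0,-40],0],[[0,0,-55],0],[[0,0,-65],0],[[0,0,-69],0],[[0,0,-69],0],[[0,0,-69],0],[[0,0,-69],0]])

```text
time: 3.27
tool_pos: [429.0, 235.9, 65.6]
tcp_rot: [179.9, -0.1, 78.8]
ft_force: [-0.1, 0.5, 0.3]
finger_gap: 84.9
```

Call:
drive_tool(moves=[[[0,0,0],0],[[0,0,0],0],[[0,0,0],0],[[0,0,0],0],[[0,0,0],0],[[0,0,0],0],[[0,0,0],0],[[0,0,0],0]], fingers=50, squeeze=40)

```text
time: 3.93
tool_pos: [428.8, 235.8, 65.5]
tcp_rot: [179.9, -0.1, 78.9]
ft_force: [0.1, -1.0, 6.3]
finger_gap: 57.8
```

Run:
```python
from bench import r
from h import *
S=snap(r,"scene")
crop(S,280,110,380,210,6,"pics/g1.png"); print(r.sense()["finger_gap"],r.sense()["tool_pos"],r.sense()["ft_force"])
```

```text
58.17077180862413 [428.81901364 235.83925455  65.47607424] [-0.58826265 -1.32133255  6.38741337]
```

View pics/g1.png

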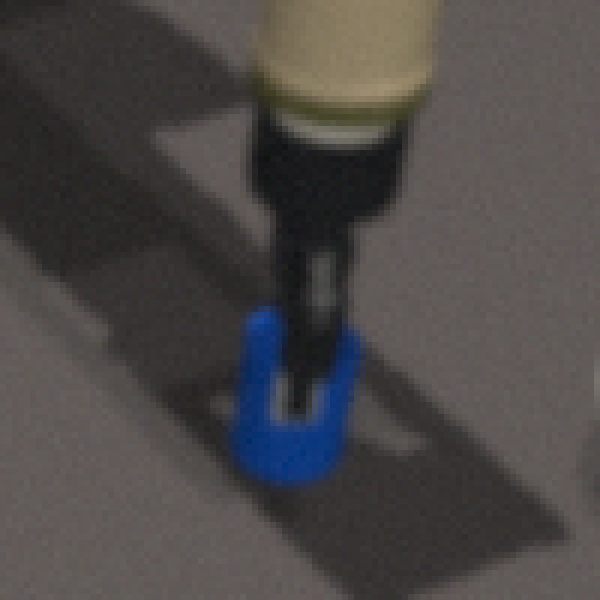

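Gripper closed on the jar at 58 mm, looks centred in the scene view. Lift and carry.

Call:
drive_tool(moves=[[[0,0,12],0],[[0,0,30],0],[[0,0,60],0],[[0,-10,90],0],[[5,-30,110],0],[[15,-55,125],0],[[27,-85,130],0],[[40,-120,130],0]])

```text
time: 4.65
tool_pos: [469.1, 115.4, 197.4]
tcp_rot: [179.8, -0.1, 79.0]
ft_force: [0.2, -0.1, -2.7]
finger_gap: 57.9
```

Call:
drive_tool(moves=[[[14,-37,0],0],[[28,-74,0],0],[[42,-111,0],0],[[56,-148,0],0],[[70,-185,0],0],[[84,-222,0],0],[[96,-258,0],0],[[106,-285,0],0]])

```text
time: 5.32
tool_pos: [574.0, -172.5, 194.7]
tcp_rot: [-180.0, 0.0, 78.8]
ft_force: [0.5, 0.6, -2.7]
finger_gap: 58.2
```

Call:
drive_tool(moves=[[[4,-18,0],0],[[7,-28,0],0],[[9,-35,0],0],[[9,-35,-20],0],[[9,-35,-40],0],[[9,-35,-55],0],[[9,-35,-60],0],[[9,-35,-60],0]])

```text
time: 5.98
tool_pos: [581.7, -202.8, 132.4]
tcp_rot: [-179.8, -0.1, 78.9]
ft_force: [-0.0, -0.2, -2.0]
finger_gap: 58.6
```

Run:
```python
from bench import r
from h import *
S=snap(r,"scene");T=snap(r,"top")
print(r.sense()["finger_gap"],r.sense()["tool_pos"],r.sense()["ft_force"])
a=T["pixels"][130:220,280:360]; b=S["pixels"][170:260,150:240]
ims=[cv2.resize(cv2.cvtColor(x,cv2.COLOR_RGB2BGR),None,fx=q,fy=q,interpolation=cv2.INTER_CUBIC) for x,q in((a,4.5),(b,4.5),)]
H=max(i.shape[0] for i in ims)
cv2.imwrite("pics/h2.png",np.hstack([cv2.copyMakeBorder(i,0,H-i.shape[0],0,5,0) for i in ims]))
```

```text
58.31685933276733 [ 583.34652042 -203.86560072  135.24133485] [-0.06299431 -0.33596689 -1.48317265]
```

View pics/h2.png

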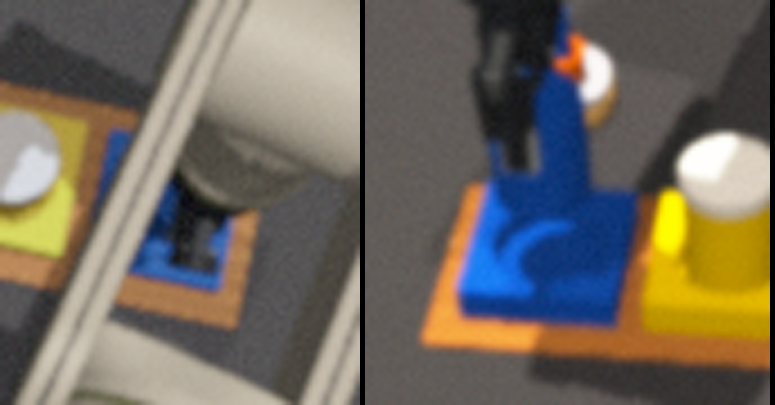

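Run:
```python
from bench import r
from h import *
S=snap(r,"scene")
b=S["pixels"][150:250,160:230].astype(float); b=np.clip(b*1.7,0,255).astype(np.uint8)
cv2.imwrite("pics/h3.png",cv2.resize(cv2.cvtColor(b,cv2.COLOR_RGB2BGR),None,fx=6,fy=6,interpolation=cv2.INTER_CUBIC))
for p in [(582.5,-200.3,24),(582.5,-200.3,70),(582.5,-200.3,145),(582.5,-203.8,135),(612,-203.8,115)]: print(p,proj(S,p),(proj(S,p)+.5-[160,150])*6)
```

```text
(582.5, -200.3, 24) [190.17683356 222.63673888] [184.06100136 438.8204333 ]
(582.5, -200.3, 70) [188.81724891 211.0205219 ] [175.90349344 369.12313138]
(582.5, -200.3, 145) [186.44744445 190.77304212] [161.6846667 247.6382527]
(582.5, -203.8, 135) [185.46441197 193.66162294] [155.78647183 264.96973763]
(612, -203.8, 115) [186.19339029 206.5768852 ] [160.16034174 342.46131122]
```

View pics/h3.png

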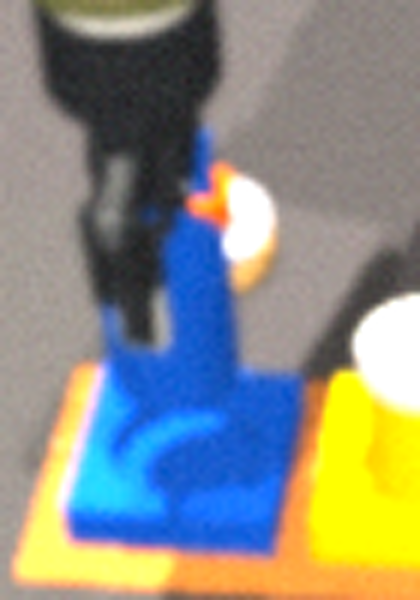

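Call:
drive_tool(moves=[[[0,0,-15],0],[[0,0,-30],0],[[0,0,-40],0],[[0,0,-44],0],[[0,0,-47],0],[[0,0,-50],0],[[0,0,-52],0],[[0,0,-54],0]])

```text
time: 6.8
tool_pos: [583.5, -204.7, 80.9]
tcp_rot: [179.9, 0.0, 78.9]
ft_force: [-0.5, -0.3, -2.3]
finger_gap: 58.0
```

Call:
drive_tool(moves=[[[0,0,-1],0],[[0,0,-2],0],[[0,0,-3],0],[[0,0,-4],0],[[0,0,-5],0],[[0,0,-6],0],[[0,0,-6],0],[[0,0,-6],0]])

```text
time: 7.47
tool_pos: [583.4, -204.6, 77.4]
tcp_rot: [180.0, 0.0, 78.9]
ft_force: [-9.7, 3.5, 19.7]
finger_gap: 58.1
```

Run:
```python
from bench import r
from h import *
S=snap(r,"scene")
print(r.sense()["tool_pos"],r.sense()["ft_force"],r.sense()["wrist_torque"])
b=S["pixels"][170:250,160:230].astype(float); b=np.clip(b*1.7,0,255).astype(np.uint8)
cv2.imwrite("pics/h4.png",cv2.resize(cv2.cvtColor(b,cv2.COLOR_RGB2BGR),None,fx=7,fy=7,interpolation=cv2.INTER_CUBIC))
```

```text
[ 583.40618664 -204.63875063   77.38030383] [-8.38784975  3.9515961  19.10745137] [1.0131244  2.43770982 0.02035268]
```

View pics/h4.png

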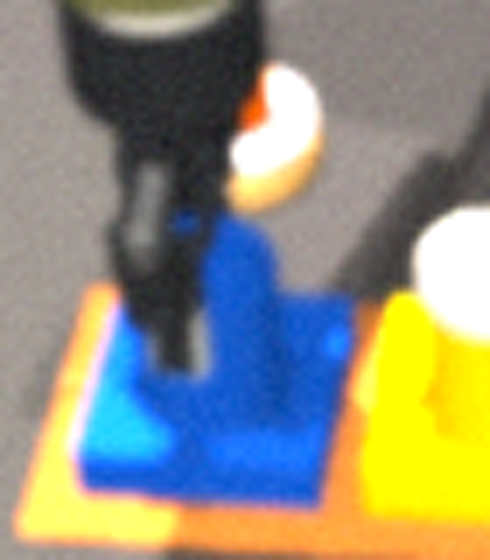

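Call:
drive_tool(moves=[[[0,0,1],0],[[0,0,2],0],[[0,0,2],0],[[0,0,2],0],[[0,0,2],0],[[0,0,2],0],[[0,0,2],0],[[0,0,2],0]], fingers=85)

```text
time: 8.18
tool_pos: [582.9, -204.4, 76.1]
tcp_rot: [-180.0, -0.0, 78.9]
ft_force: [0.7, -0.8, 0.4]
finger_gap: 84.8
```

Call:
drive_tool(moves=[[[0,0,15],0],[[0,0,40],0],[[0,0,75],0],[[-10,0,105],0],[[-40,5,115],0],[[-75,10,115],0],[[-110,14,115],0],[[-145,15,115],0]])

```text
time: 8.85
tool_pos: [436.8, -188.8, 191.4]
tcp_rot: [180.0, 0.0, 78.9]
ft_force: [-0.8, -0.7, 0.4]
finger_gap: 85.0
```

```bash
cat > m2.py <<'E'
from bench import r
from h import *
import sys
S=snap(r,"scene");T=snap(r,"top")
print(r.sense()["tool_pos"],r.sense()["ft_force"])
a=T["pixels"][130:230,280:360]; b=S["pixels"][160:250,150:230]
ims=[cv2.resize(cv2.cvtColor(x,cv2.COLOR_RGB2BGR),None,fx=q,fy=q,interpolation=cv2.INTER_CUBIC) for x,q in((a,4.5),(b,4.5),)]
H=max(i.shape[0] for i in ims)
cv2.imwrite(sys.argv[1],np.hstack([cv2.copyMakeBorder(i,0,H-i.shape[0],0,5,0) for i in ims]))
E
python3 m2.py pics/h5.png
```

```text
[ 433.19966037 -188.27457423  189.59022816] [ 0.75734449  0.30350028 -1.28027963]
```

View pics/h5.png

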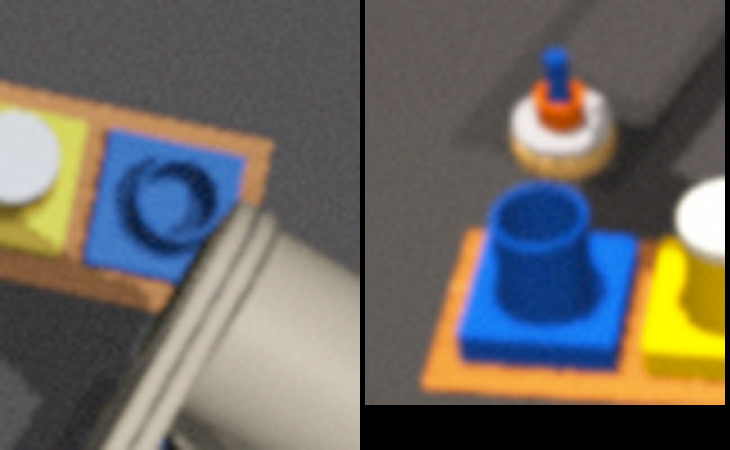

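Run:
```python
from bench import r
from h import *
S=snap(r,"scene");T=snap(r,"top")
print("scene rim centre z85",onplane(S,(188.4,207.3),85))
# arm-free zoom with contrast
a=T["pixels"][155:200,290:345].astype(float); a=np.clip((a-20)*1.5,0,255).astype(np.uint8)
b=S["pixels"][195:245,165:215].astype(float);b=np.clip((b-20)*1.3,0,255).astype(np.uint8)
ims=[cv2.resize(cv2.cvtColor(x,cv2.COLOR_RGB2BGR),None,fx=7,fy=7,interpolation=cv2.INTER_CUBIC) for x in(a,b)]
H=max(i.shape[0] for i in ims)
cv2.imwrite("pics/h6.png",np.hstack([cv2.copyMakeBorder(i,0,H-i.shape[0],0,5,0) for i in ims]))
# dark inner wall in top view
dark=lambda c:-c[...,2]
c=subcontour(T,298,160,333,192,dark,-110)
print([(len(x),x.min(0).round(1),x.max(0).round(1)) for x in c])
```

```text
scene rim centre z85 [ 583.29856479 -200.1953322    85.        ]
[(575, array([315.7, 166.3]), array([332.4, 191.4])), (424, array([297.6, 159.6]), array([303.1, 183.3])), (283, array([307.2, 172.9]), array([319.8, 185.6])), (229, array([297.6, 186.4]), array([309.2, 191.4])), (209, array([321.1, 159.6]), array([332.4, 162.7]))]
```

View pics/h6.png

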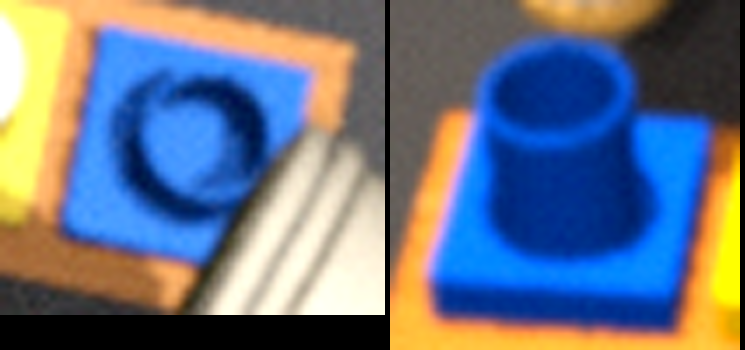

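Call:
drive_tool(moves=[[[-5,0,-15],0],[[-10,0,-30],0],[[-14,0,-45],0],[[-14,0,-60],0],[[-14,0,-70],0],[[-14,0,-70],0],[[-14,0,-70],0],[[-14,0,-70],0]], fingers=45)

```text
time: 9.72
tool_pos: [425.0, -189.8, 122.2]
tcp_rot: [179.9, 0.0, 78.9]
ft_force: [0.1, 0.2, -0.1]
finger_gap: 44.9
```

```bash
cat > m3.py <<'E'
from bench import r
from h import *
import sys
for i in range(4):
    S=snap(r,"scene"); q=r.sense(); print(q["tool_pos"].round(1),q["ft_force"].round(1),q["finger_gap"].round(1))
x0,y0,x1,y1=map(int,sys.argv[2:6])
b=S["pixels"][y0:y1,x0:x1].astype(float); b=np.clip(b*1.4,0,255).astype(np.uint8)
cv2.imwrite(sys.argv[1],cv2.resize(cv2.cvtColor(b,cv2.COLOR_RGB2BGR),None,fx=7,fy=7,interpolation=cv2.INTER_CUBIC))
E
python3 m3.py pics/k1.png 150 120 230 205
```

```text
Traceback (most recent call last):
  File "m3.py", line 5, in <module>
    S=snap(r,"scene"); q=r.sense(); print(q["tool_pos"].round(1),q["ft_force"].round(1),q["finger_gap"].round(1))
                                                                                        ^^^^^^^^^^^^^^^^^^^^^
AttributeError: 'float' object has no attribute 'round'
```

```bash
sed -i 's/q\["finger_gap"\].round(1)/round(float(q["finger_gap"]),1)/' m3.py
python3 m3.py pics/k1.png 150 120 230 205
```

```text
[ 424.9 -189.9  122.5] [ 0.2  0.3 -0.3] 45.0
[ 424.8 -189.8  122.4] [ 0.  -0.   0.4] 45.0
[ 424.7 -189.8  122.2] [-0.2  0.3 -0.3] 44.9
[ 424.5 -189.7  122.1] [0.4 0.5 0.4] 44.8
```

View pics/k1.png

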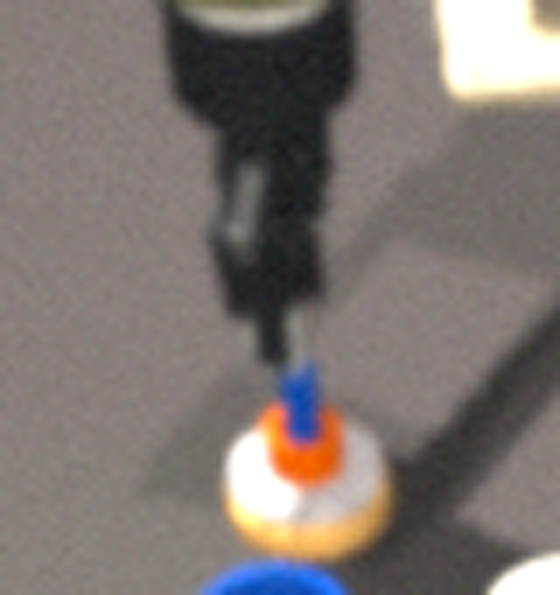

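Run:
```python
from bench import r
from h import *
S=snap(r,"scene")
q=r.sense(); print(q["tool_pos"].round(1),q["joint_pos"])
c=np.array([419.7,-189,105]); j=np.array([np.cos(np.radians(-11)),np.sin(np.radians(-11)),0])
for nm,cc in(("knobaxis",c),("tcp",np.array([*q["tool_pos"][:2],105]))):
  for d in(-26,0,26): 
    p=proj(S,cc+d*j); print(nm,d,p.round(1),((p+.5-[150,120])*7).round())
```

```text
[ 424.4 -189.6  121.9] [-3.04023502e+01 -7.83429182e+00  1.14649448e+02  1.60853281e-04
  7.31235494e+01 -1.92638397e+01]
knobaxis -26 [192.5 159.8] [301. 282.]
knobaxis 0 [191. 165.] [291. 319.]
knobaxis 26 [189.5 170.4] [280. 356.]
tcp -26 [192.4 160.7] [300. 288.]
tcp 0 [190.8 166. ] [289. 325.]
tcp 26 [189.3 171.4] [278. 363.]
```

Call:
drive_tool(moves=[[[-3,1,-3],0],[[-5,2,-10],0],[[-5,2,-20],0],[[-5,2,-30],0],[[-5,2,-40],0],[[-5,2,-46],0],[[-5,2,-46],0],[[-5,2,-46],0]])

```text
time: 10.68
tool_pos: [418.5, -187.1, 74.5]
tcp_rot: [-179.9, -0.0, 78.9]
ft_force: [0.7, -0.4, -0.1]
finger_gap: 45.1
```

```bash
python3 m3.py pics/k2.png 150 120 230 205
```

```text
[ 419.  -187.4   75.2] [-0.4  0.8  0.5] 44.9
[ 419.3 -187.6   75.6] [0.5 1.3 0.7] 45.4
[ 419.4 -187.7   75.8] [0.4 0.1 0.3] 44.9
[ 419.5 -187.7   75.9] [-0.2  0.6 -0.1] 44.8
```

View pics/k2.png

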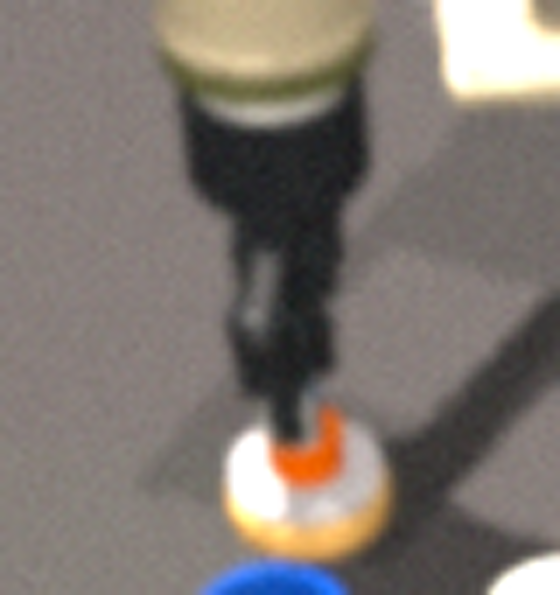

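Call:
drive_tool(moves=[[[0,0,0],0],[[0,0,0],0],[[0,0,0],0],[[0,0,0],0],[[0,0,0],0],[[0,0,0],0],[[0,0,0],0],[[0,0,0],0]], fingers=5, squeeze=45)

```text
time: 11.55
tool_pos: [419.7, -187.7, 75.8]
tcp_rot: [179.9, 0.0, 78.9]
ft_force: [4.8, 0.2, 0.7]
finger_gap: 14.4
```

Call:
drive_tool(moves=[[[0,0,2],0],[[0,0,5],0],[[0,0,10],0],[[0,0,17],0],[[0,0,24],0],[[0,0,28],0],[[0,0,30],0],[[0,0,30],0]])

```text
time: 12.22
tool_pos: [419.2, -187.6, 105.9]
tcp_rot: [180.0, 0.0, 78.9]
ft_force: [-0.4, -0.5, -1.2]
finger_gap: 14.8
```

```bash
python3 m3.py pics/k3.png 150 110 230 205
```

```text
[ 419.  -187.5  105.5] [-1.1 -0.7 -1.3] 14.5
[ 418.8 -187.3  105.1] [ 0.1 -0.7 -2.1] 14.7
[ 418.7 -187.3  105. ] [ 0.2  0.4 -1. ] 14.4
[ 418.7 -187.3  104.9] [ 0.2 -0.2 -1.6] 14.4
```

View pics/k3.png

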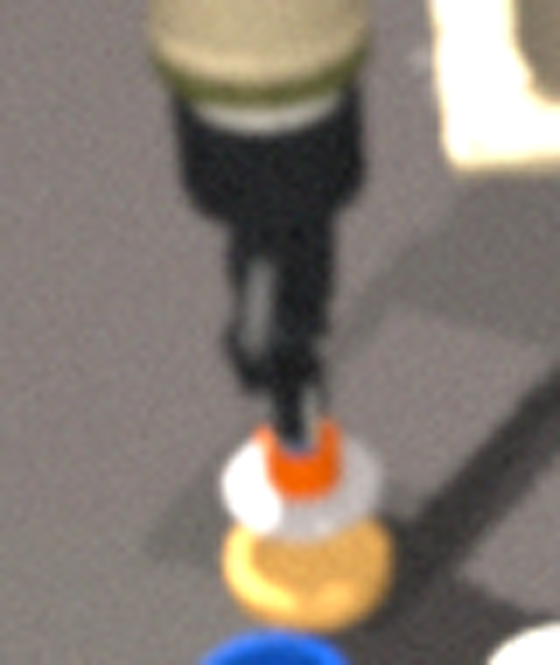

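Call:
drive_tool(moves=[[[0,0,12],0],[[0,0,28],0],[[5,0,48],0],[[15,-1,65],0],[[32,-2,75],0],[[55,-4,80],0],[[80,-6,80],0],[[105,-8,80],0]])

```text
time: 13.08
tool_pos: [525.2, -195.6, 185.6]
tcp_rot: [180.0, 0.0, 78.8]
ft_force: [-0.4, -0.7, -0.9]
finger_gap: 14.4
```

Call:
drive_tool(moves=[[[22,-1,0],0],[[38,-2,0],0],[[49,-3,0],0],[[55,-3,0],0],[[58,-3,0],0],[[58,-3,0],0],[[58,-3,0],0],[[58,-3,0],0]])

```text
time: 13.75
tool_pos: [581.4, -198.4, 185.2]
tcp_rot: [-180.0, -0.0, 78.8]
ft_force: [-0.1, -1.0, -1.7]
finger_gap: 14.8
```

```bash
python3 m3.py pics/k4.png 150 140 230 240; python3 m2.py pics/k4t.png
```

```text
[ 581.4 -198.5  185.4] [ 0.4 -0.5 -1.9] 14.4
[ 581.5 -198.5  185.5] [ 0.3 -0.4 -1.1] 14.7
[ 581.6 -198.5  185.5] [ 0.3 -0.3 -1.2] 14.7
[ 581.7 -198.5  185.5] [-0.2 -0.3 -1.7] 14.7
[ 581.8447044  -198.50710133  185.48779228] [ 0.78832549  0.04533955 -2.13701425]
```

View pics/k4.png

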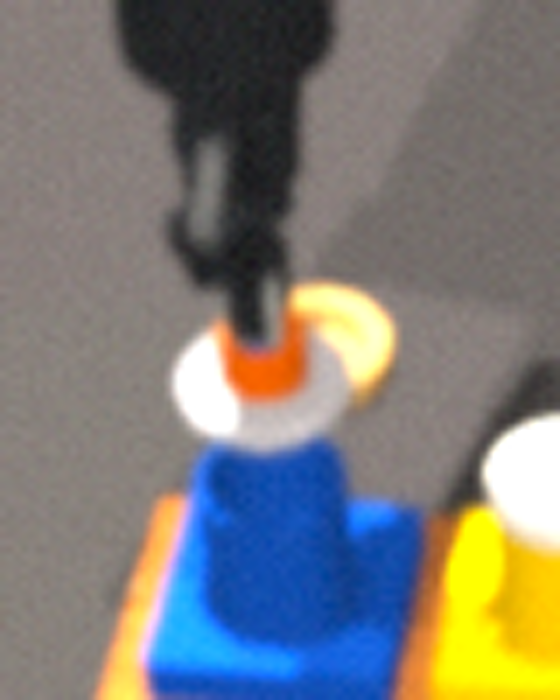

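View pics/k4t.png

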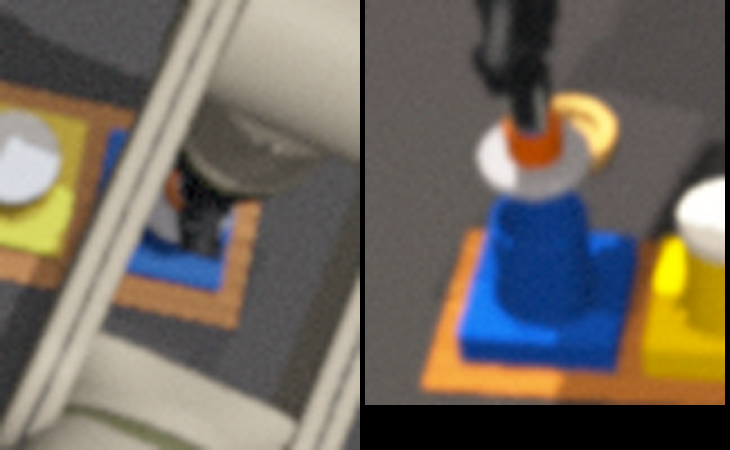

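Run:
```python
from bench import r
from h import *
S=snap(r,"scene")
for p in [(583,-200.3,136),(583,-200.3,132),(583,-200.3,85),(583,-200.3,152+6)]:
    q=proj(S,p); print(p,q.round(2),((q+.5-[150,140])*7).round(1))
t=np.linspace(0,2*np.pi,73)
for z,R0 in((136,34),(128,34),(85,30)):
    P=np.array([proj(S,(583+R0*np.cos(a),-200.3+R0*np.sin(a),z)) for a in t]); P=(P+.5-[150,140])*7; print(z,P.min(0).round(),P.max(0).round())
wh=lambda c:c.min(-1)
c=subcontour(S,170,175,208,210,wh,75)
print([(len(x),((x.min(0)+.5-[150,140])*7).round(1),((x.max(0)+.5-[150,140])*7).round(1)) for x in c[:3]])
og=lambda c:c[...,0]-c[...,2]
c=subcontour(S,178,180,198,202,og,80);print([(len(x),((x.min(0)+.5-[150,140])*7).round(1),((x.max(0)+.5-[150,140])*7).round(1)) for x in c[:3]])
for z,R0 in((158,17.5),(136,17.5)):
    P=np.array([proj(S,(583+R0*np.cos(a),-200.3+R0*np.sin(a),z)) for a in t]); P=(P+.5-[150,140])*7; print(z,P.min(0).round(),P.max(0).round())
c=subcontour(S,170,200,205,225,blue,20);print([(len(x),((x.min(0)+.5-[150,140])*7).round(1),((x.max(0)+.5-[150,140])*7).round(1)) for x in c[:3]])
```

```text
(583, -200.3, 136) [186.74 193.42] [260.7 377.4]
(583, -200.3, 132) [186.87 194.53] [261.6 385.2]
(583, -200.3, 85) [188.36 207.23] [272.  474.1]
(583, -200.3, 158) [186.02 187.21] [255.6 334. ]
136 [171. 320.] [350. 438.]
128 [174. 335.] [351. 453.]
85 [195. 423.] [348. 527.]
[(1594, array([140.4, 245.4]), array([405.6, 489.6])), (125, array([357.4, 364.4]), array([394.2, 409.9])), (147, array([266.4, 285.7]), array([280.4, 346.1]))]
[(493, array([214.8, 283.9]), array([335.6, 402.9]))]
158 [209. 304.] [302. 364.]
136 [215. 347.] [307. 408.]
[(779, array([163.2, 434.4]), array([384.6, 594.6]))]
```

Call:
drive_tool(moves=[[[1,0,-6],0],[[1.5,0,-14],0],[[1.5,0,-20],0],[[1.5,0,-24],0],[[1.5,0,-27],0],[[1.5,0,-28],0],[[1.5,0,-28],0],[[1.5,0,-28],0]])

```text
time: 14.77
tool_pos: [583.6, -198.5, 157.4]
tcp_rot: [180.0, 0.0, 78.9]
ft_force: [0.7, 0.4, -1.6]
finger_gap: 14.7
```

```bash
python3 m3.py pics/k5.png 150 150 230 240
```

```text
[ 583.7 -198.5  157.7] [ 0.7  0.4 -1.9] 14.7
[ 583.8 -198.5  157.8] [-0.1 -0.7 -1.8] 14.5
[ 583.7 -198.5  157.8] [-0.4  0.1 -1.1] 14.8
[ 583.7 -198.5  157.7] [ 0.1 -0.2 -1.3] 14.6
```

View pics/k5.png

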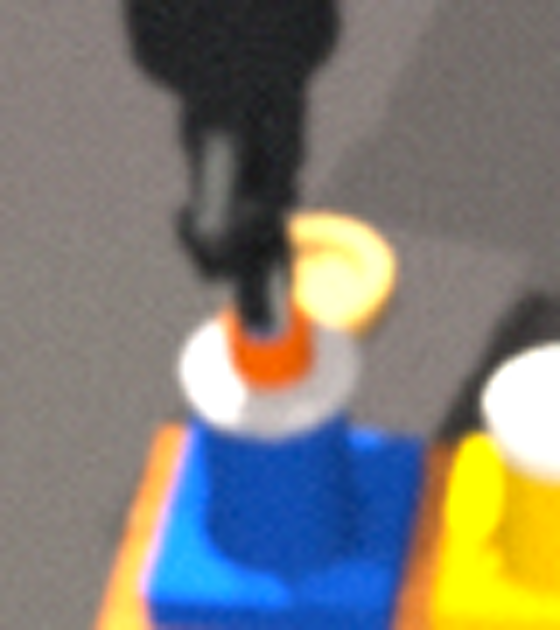

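Call:
drive_tool(moves=[[[0,0,-1],0],[[0,0,-2.5],0],[[0,0,-4],0],[[0,0,-5.5],0],[[0,0,-7],0],[[0,0,-8],0],[[0,0,-9],0],[[0,0,-9],0]])

```text
time: 15.63
tool_pos: [583.4, -198.4, 148.0]
tcp_rot: [-180.0, 0.0, 78.9]
ft_force: [-0.2, -0.5, -1.4]
finger_gap: 14.6
```

No contact, plug has entered. Continue slowly.

Call:
drive_tool(moves=[[[0,0,-0.5],0],[[0,0,-1],0],[[0,0,-1.5],0],[[0,0,-2],0],[[0,0,-2.5],0],[[0,0,-3],0],[[0,0,-3],0],[[0,0,-3],0]])

```text
time: 16.3
tool_pos: [583.9, -198.6, 146.5]
tcp_rot: [179.9, 0.0, 78.9]
ft_force: [-2.2, 0.6, 6.3]
finger_gap: 14.5
```

```bash
python3 m3.py pics/k6.png 150 160 230 240
```

```text
[ 583.9 -198.6  146.5] [-2.5  0.7  6.2] 14.7
[ 583.9 -198.6  146.5] [-1.5  0.1  5.9] 14.8
[ 583.9 -198.6  146.5] [-2.2  2.   5.8] 14.9
[ 583.9 -198.6  146.5] [-2.4  1.6  6. ] 14.4
```

View pics/k6.png

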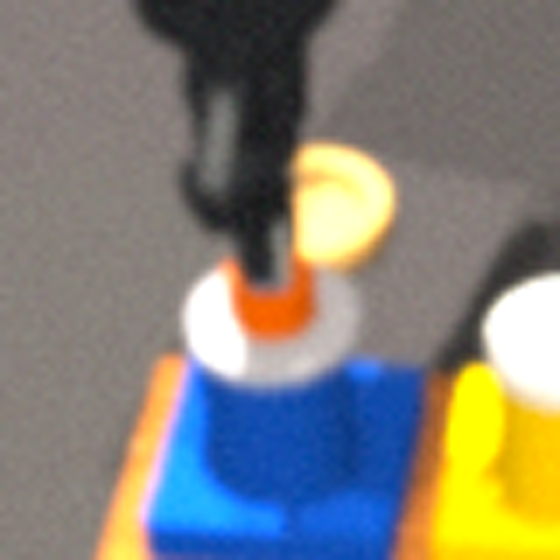

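Call:
drive_tool(moves=[[[0,0,0.5],0],[[0,0,0.5],0],[[0,0,0.5],0],[[0,0,0.5],0],[[0,0,0.5],0],[[0,0,0.5],0],[[0,0,0.5],0],[[0,0,0.5],0]], fingers=55)

```text
time: 17.17
tool_pos: [583.5, -198.4, 145.7]
tcp_rot: [-180.0, -0.0, 78.9]
ft_force: [0.2, 0.9, 0.2]
finger_gap: 55.1
```

Call:
drive_tool(moves=[[[0,0,10],0],[[0,0,25],0],[[0,0,45],0],[[0,0,60],0],[[0,0,60],0],[[0,0,60],0],[[0,0,60],0],[[0,0,60],0]])

```text
time: 17.83
tool_pos: [582.8, -198.2, 204.4]
tcp_rot: [-179.9, -0.0, 78.9]
ft_force: [0.4, -0.2, -0.7]
finger_gap: 54.7
```

```bash
python3 m3.py pics/k7.png 150 150 230 240
```

```text
[ 582.8 -198.1  204.3] [-0.5 -0.3 -0.4] 55.1
[ 582.8 -198.1  204.4] [-0.3 -0.3 -0.7] 55.2
[ 582.9 -198.2  204.6] [ 0.2 -0.4 -0.4] 55.0
[ 583.1 -198.2  204.8] [-0.2 -0.5 -0.3] 55.0
```

View pics/k7.png

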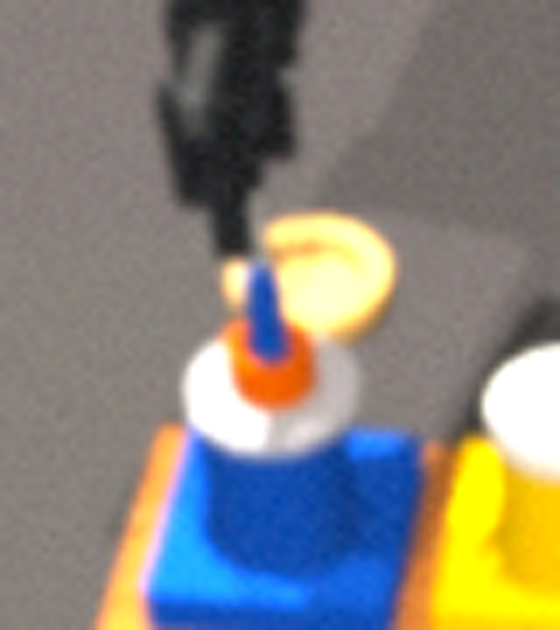

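Run:
```python
from bench import r
from h import *
S=snap(r,"scene")
t=np.linspace(0,2*np.pi,73)
f=lambda q:((q+.5-[150,150])*7).round(1)
for z,R0 in((96,34),(88,34),(118,17.5),(96,17.5),(152,8)):
    P=np.array([proj(S,(583.3+R0*np.cos(a),-200.3+R0*np.sin(a),z)) for a in t]); print(z,f(P.min(0)),f(P.max(0)))
c=subcontour(S,180,180,194,204,blue,30); print([(len(x),f(x.min(0)),f(x.max(0))) for x in c])
c=subcontour(S,178,190,199,212,lambda c:c[...,0]-c[...,2],60); print([(len(x),f(x.min(0)),f(x.max(0))) for x in c])
b=S["pixels"][180:225,170:210].astype(float)
cv2.imwrite("pics/k8.png",cv2.resize(cv2.cvtColor(np.clip(b*1.3,0,255).astype(np.uint8),cv2.COLOR_RGB2BGR),None,fx=13,fy=13,interpolation=cv2.INTER_CUBIC))
```

```text
96 [182.2 326.3] [356.6 444.7]
88 [184.4 341.1] [358.  459.5]
118 [219.3 312.6] [310.2 373.4]
96 [224.7 354.1] [314.5 415. ]
152 [235.8 262.7] [278.2 290.3]
[(224, array([248.9, 265.6]), array([282.2, 355.7]))]
[(581, array([220.1, 280.4]), array([342.6, 411.7])), (77, array([223.6, 280.4]), array([240.2, 304.1]))]
```

View pics/k8.png

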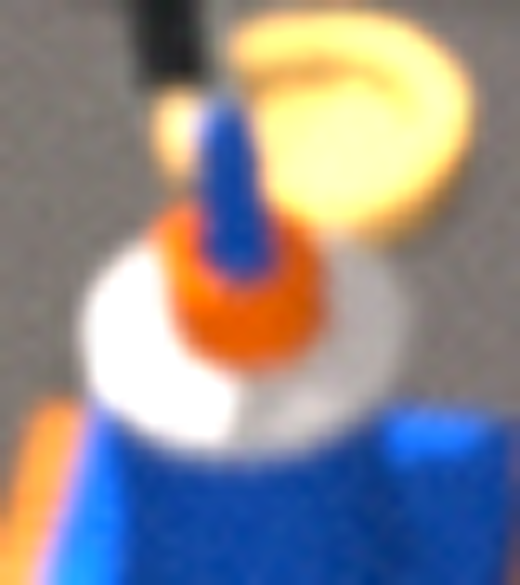

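Call:
drive_tool(moves=[[[0,-0.5,-20],0],[[0,-1,-40],0],[[0,-1,-55],0],[[0,-1,-66],0],[[0,-1,-74],0],[[0,-1,-79],0],[[0,-1,-82],0],[[0,-1,-82],0]])

```text
time: 18.75
tool_pos: [583.5, -199.4, 123.7]
tcp_rot: [-180.0, -0.0, 78.9]
ft_force: [0.4, 0.7, 0.1]
finger_gap: 55.5
```

```bash
python3 m3.py pics/k9.png 150 150 230 240
```

```text
[ 583.8 -199.6  124.3] [0.3 0.8 0.4] 55.4
[ 584.  -199.6  124.6] [0.5 0.2 0.5] 54.6
[ 584.1 -199.7  124.8] [ 0.2 -0.3  0.5] 55.0
[ 584.1 -199.7  124.8] [0.2 0.7 0.4] 55.1
```

View pics/k9.png

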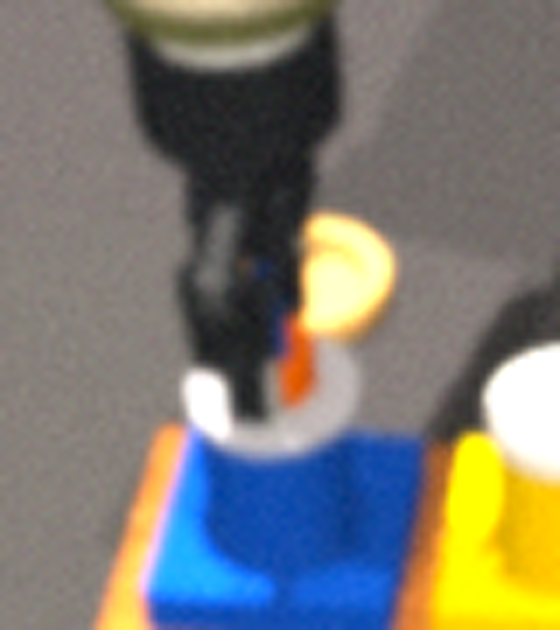

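Call:
drive_tool(moves=[[[0,0,-1],0],[[0,0,-2],0],[[0,0,-3],0],[[0,0,-3],0],[[0,0,-3],0],[[0,0,-3],0],[[0,0,-3],0],[[0,0,-3],0]])

```text
time: 19.62
tool_pos: [583.5, -199.5, 120.8]
tcp_rot: [180.0, 0.0, 78.9]
ft_force: [0.8, 0.6, -0.1]
finger_gap: 54.7
```

Call:
drive_tool(moves=[[[0,0,0],0],[[0,0,0],0],[[0,0,0],0],[[0,0,0],0],[[0,0,0],0],[[0,0,0],0],[[0,0,0],0],[[0,0,0],0]], fingers=25, squeeze=30)

```text
time: 20.28
tool_pos: [583.6, -199.5, 121.0]
tcp_rot: [180.0, 0.0, 78.9]
ft_force: [-1.3, 0.1, 2.7]
finger_gap: 34.6
```

```bash
python3 m3.py pics/k10.png 150 150 230 240
```

```text
[ 583.6 -199.5  121. ] [-2.  -0.3  4.3] 34.5
[ 583.6 -199.5  121. ] [-1.6  0.2  3.3] 34.3
[ 583.6 -199.5  121. ] [-1.   0.4  3.4] 34.1
[ 583.6 -199.5  121. ] [-0.6  0.2  4.2] 34.2
```

View pics/k10.png

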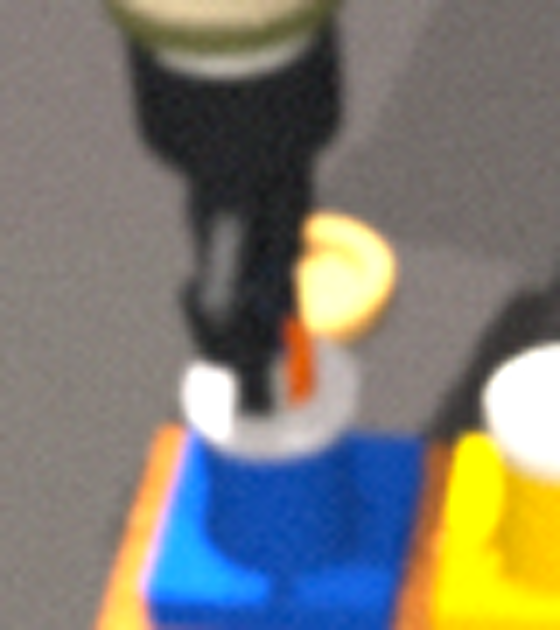

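Call:
drive_tool(moves=[[[0,0,1],0],[[0,0,2],0],[[0,0,4],0],[[0,0,6],0],[[0,0,9],0],[[0,0,12],0],[[0,0,14],0],[[0,0,15],0]])

```text
time: 21.15
tool_pos: [583.8, -199.5, 136.5]
tcp_rot: [180.0, 0.0, 78.9]
ft_force: [-0.2, 0.1, -1.4]
finger_gap: 34.2
```

```bash
python3 m3.py pics/k11.png 150 150 230 240
```

```text
[ 583.8 -199.6  136.5] [-0.1  0.1 -1.3] 34.6
[ 583.7 -199.5  136.2] [ 0.5 -0.6 -1.6] 34.6
[ 583.6 -199.5  136. ] [ 1.   0.6 -1.1] 34.6
[ 583.5 -199.4  135.8] [ 0.1  0.1 -1.6] 34.5
```

View pics/k11.png

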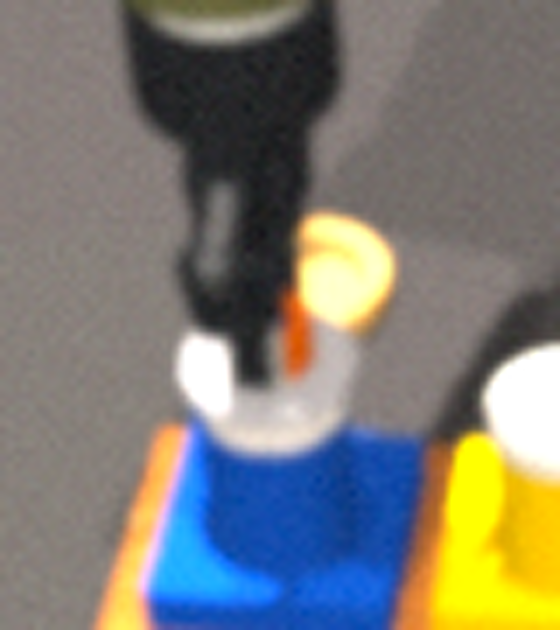

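Outer lid rises, inner stays. Continue straight up.

Call:
drive_tool(moves=[[[0,0,4],0],[[0,0,8],0],[[0,0,13],0],[[0,0,18],0],[[0,0,24],0],[[0,0,30],0],[[0,0,36],0],[[0,0,42],0]])

```text
time: 22.02
tool_pos: [583.6, -199.5, 178.7]
tcp_rot: [180.0, 0.0, 78.9]
ft_force: [-0.2, -0.9, -1.0]
finger_gap: 34.1
```

Call:
drive_tool(moves=[[[0,0,7],0],[[0,0,15],0],[[0,0,24],0],[[0,0,33],0],[[0,0,41],0],[[0,0,46],0],[[0,0,48],0],[[0,0,48],0]])

```text
time: 22.68
tool_pos: [583.8, -199.6, 226.6]
tcp_rot: [179.9, 0.0, 78.9]
ft_force: [0.4, 0.6, -0.7]
finger_gap: 34.8
```

Call:
drive_tool(moves=[[[0,0,0],0],[[0,0,0],0],[[0,0,0],0],[[0,0,0],0],[[0,0,0],0],[[0,0,0],0],[[0,0,0],0],[[0,0,0],0]])

```text
time: 23.35
tool_pos: [583.5, -199.4, 225.8]
tcp_rot: [180.0, 0.0, 78.9]
ft_force: [0.4, -0.3, -1.1]
finger_gap: 34.8
```

```bash
python3 m3.py pics/k12.png 150 140 230 240
```

```text
[ 583.5 -199.4  225.8] [ 0.3 -0.1 -0.9] 34.5
[ 583.5 -199.4  225.8] [ 0.1 -0.3 -0.5] 34.6
[ 583.5 -199.4  225.8] [ 0.4 -0.5  0. ] 34.4
[ 583.5 -199.5  225.8] [-0.9  0.2 -1.4] 34.3
```

View pics/k12.png

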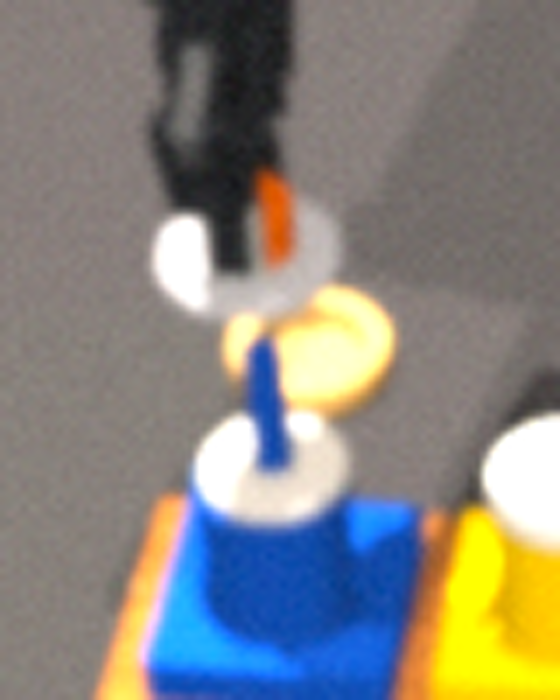

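The outer lid hangs level at about (247,255), clear of the knob tip at (263,340). The inner lid sits flat on the jar at about (272,468). Handing in.

Run:
```python
from bench import r
print(r.hand_in()); q=r.sense(); print(q["time"],q["tool_pos"],q["finger_gap"])
```

```text
the job is handed in; nothing more can be done
None
the job is handed in; nothing more can be done
```

I carried out all three steps and handed the job in at about 23.6 s of robot time. `hand_in` reports no verdict.

- **Jar:** I stood the blue jar in the blue holder's well and let it go. The scene view puts its rim centre at about (583, -200) mm. That is within about 1 mm of the measured well centre (583, -200).
- **Nested lids:** I carried both lids by the blue knob, lowered them until they touched the jar at about 6 N, and let go. The outline of the closed set in the scene view matched the predicted seated outline to within 2 px in a 7x enlarged picture, under 1 mm.
- **Outer lid:** I gripped the orange collar at 34.5 mm opening and raised it 105 mm straight up. The arm stood still for the last second or so with a steady grip. The last picture shows the lid level and well clear of the knob. The inner lid sits flat on the jar.

**Checks that disagreed or were missing:**
- **Tool position:** the measured tool y was about 3 to 4 mm off the commanded value while handling the jar. I aligned by camera comparison instead.
- **Jar rim height:** measured from two views before the move, the rim came out at 71 mm instead of 75 mm. That is within pixel error. The jar touched bottom at about 12 mm, when I expected about 10 mm.
- **Side forces:** setting the jar down gave up to 10 N sideways, which disappeared on release.
- **Top camera:** the arm blocked its view while the lids were being placed, so the final checks rest on the scene camera alone.

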